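# Wedge the rocking analyser steady

## Task

The small blue and white analyser rocks on the bench because its front right foot, the one nearest the wedge, is worn short. With your fingertips push the yellow wedge, thin end first, in under that foot until it is snug and the analyser stops rocking, then press down firmly on the deck corner above the foot to feel that it no longer dips, and let go, leaving the wedge bearing under the foot and the analyser level. Only push and press: do not pick up or lift the wedge or the analyser, do not shove the analyser out of its place, and leave the tube rack, the bottle and the dish where they are.

Things in the scene. Friction and masses are not known exactly. Their poses are not given: they have to be found in the camera images.
- instrument: analyser, 200 (x) x 170 mm, 1.3 to 2 kg, loose, on four domed 24 mm rubber feet at x +-80, y +-65 mm. Origin on the bench under its middle, x to its back, y to its left. Front deck (x -98 to +4 mm) 74 mm high, rear housing 142, underside 18. Heavier at the back left: it stands on three feet, dips onto the worn one when pressed there with 2 to 5 N and returns. Slides sideways at about 4.5 to 10 N
- short_foot (a point): point on the bench plane below the worn foot (front right corner seen from the robot; analyser x -80, y -65 mm), fixed to the analyser. The worn foot's lowest point hangs 4 to 8 mm above it, different each time and not told: find it by touch. The analyser's right side and its front are each 20 mm out from the foot's middle
- test_corner (a point): the place to press: top of the clear deck corner above the worn foot, 74 mm above the bench, 7 mm inward of the foot's middle. Raised things on the deck are 45 mm or more away. Dips 4 to 8 mm if pressed with nothing under the foot
- wedge: yellow plastic wedge, 120 x 45 mm, 90 g, loose. Origin under its middle; x points to its thin end (x +60 mm, 2 mm high), rising evenly to the flat upright back (x -60 mm, 16.4 mm high). Starts right of the analyser, thin end within 30 degrees of pointing at the worn foot, 50 to 105 mm short of it. Slides alone at about 0.5 N; at the foot the push rises in 1 to 3 mm to over 3.5 N; stays where left
- tube_rack: bystander: blue rack with capped tubes, 60 x 110 x 86 mm, loose; origin under its middle
- reagent_bottle: bystander: white bottle with blue cap, 56 mm across, 105 mm high, loose; origin under its middle
- dish: bystander: closed white lab dish, 93 mm across, 17 mm high, loose; origin under its middle
Things that resemble listed ones, but are neither listed nor needed, are in the scene too. Several things have the shape of the wedge; the one meant has the colours described above.

How it is judged:
On the way:
1. with the wedge under the worn foot, the deck corner above it is pressed down with more than 4 N, the wedge takes the load and the analyser does not dip (x of short_foot in the frame of wedge between -0.02 and 0.06 m and y of short_foot in the frame of wedge between -0.02 and 0.02 m and contact force between the fingers and instrument above 4 N and horizontal distance between the grasp point and test_corner below 0.03 m and contact force between wedge and instrument above 1.5 N and angle between instrument's own z axis and vertical below 0.015 rad), for 0.2 s.
At the end, for the whole second after the job is handed in: The wedge lies flat on the bench under the worn foot (foot's middle within 20 mm of the wedge's centre line) and bears on it (contact force above 0.05 N); the analyser is level within 0.010 rad, within 20 mm of its first place, and still; rack, bottle and dish within 20 mm of where they were (x of short_foot in the frame of wedge between -0.02 and 0.06 m and y of short_foot in the frame of wedge between -0.02 and 0.02 m and contact force between wedge and instrument above 0.05 N and angle between instrument's own z axis and vertical below 0.01 rad and height (world z) of wedge below 0.004 m and angle between wedge's own z axis and vertical below 0.03 rad and distance of each of instrument, tube_rack, reagent_bottle, dish from where it was at the start of the episode below 0.02 m and linear speed of each of wedge, instrument below 0.01 m/s); the robot touches nothing.
It fails at once if the wedge is lifted or carried (its underside middle rises over 12 mm) (height (world z) of wedge above 0.012 m).
It fails at once if the analyser is lifted or tipped (origin over 12 mm up, or tilt over 0.13 rad; rocking onto the worn foot is less) (height (world z) of instrument above 0.012 m or angle between instrument's own z axis and vertical above 0.13 rad).
It fails at once if the analyser is shoved more than 25 mm from its place (distance of instrument from where it was at the start of the episode above 0.025 m).
It fails at once if the tube rack, the bottle or the dish is pushed more than 20 mm or knocked over (distance of any of tube_rack, reagent_bottle, dish from where it was at the start of the episode above 0.02 m or angle between any of tube_rack, reagent_bottle, dish's own z axis and vertical above 0.5 rad).
It also fails if it takes over 64 s, if anything falls off the work surface, if the arm or the gripper's body presses on something with over 40 N, if the wrist force passes 120 N, or if a joint passes its speed limit or range.

## Robot

A 7-joint arm with a two-finger parallel gripper is mounted at the origin on the work surface. World frame = base frame: x ahead of the robot, y to its left, z up, the work surface at z = 0. Lengths are in m, angles in rad, forces in N, time in s.
With the tool pointing down it reaches from about 0.4 to 0.85 m from the base axis. Payload 4.5 kg.
Tool frame: the origin (TCP) lies between the finger pads; the fingertips stand 19 mm ahead of it and the grasp point (between the pads) is the TCP; z points along the fingers, y is the direction in which the jaws open and shut (so a half turn about z gives the same grasp; the last joint's range is limited). The gripper opens to 88 mm and grips with 3 to 60 N. Pads are 18 mm wide; open, the fingers measure 123 mm over their backs; the gripper's body (75 mm by 187 mm) begins 45 mm behind the grasp point.
Start: joints at [1.135, 0.689, -0.195, 1.565, 0.157, 0.902, -0.215], TCP at [0.283, -0.557, 0.258] pointing down, gripper open.
Joint ranges: [-3.01, 3.01], [-0.46, 2.08], [-1.47, 1.51], [0.13, 2.56], [-1, 4.14], [0.04, 2.09], [-2.66, 2.66]. Speed limits (rad/s): [2.57, 2.57, 3.14, 3.14, 3.14, 3.14, 3.14].

## Interface

Orientations are given as a unit quaternion [x, y, z, w].
In Python, from plant import status, snapshot, finish_job, cut_out, tip_of gives the robot as it stands. The module is installed in compiled form; this text tells all that it offers.
- The arm moves only by the tool carry_out, never from a script. Its arguments are lists of equal length, an entry for each row: "linear": the shift along the world's x, y, z in m, a list of three; "roll": the turn about the world's z in rad. A call has 1 to 8 rows; each row is the pose to reach, as a shift and turn from the pose measured when the call began; what a row does not reach only later rows make up. A row lasts 1/12 s, in which the tool goes at most 41.7 mm and 7.16 degrees, less where a joint would pass 70% of its speed; a pose out of reach is approached as far as the arm can. A call with a gripper value outside its range is refused whole. "gripper" is the opening, from 0 (shut) to 1 (fully open), set as the call begins (left out, the last holds). The fingers move at their own pace and stop on an object; "grip_force" is the grip in N (left out, the last holds). Time passes only in rows, so rows that repeat a pose let the fingers close. It gives the time, the measured TCP pose, the force and the opening at its end, in the units of the state.
- status.get_state(): the state, without advancing time (a new reading comes with each control period).
- snapshot(name): name is "side" or "top" or "wrist"; returns a dict with "img" (384x512x3 uint8, red, green, blue), "range_z" (384x512 float32, m along the optical axis (not along the pixel's ray), 0 where there is no reading), "fx", "fy", "cx", "cy" (pixels), "k1" (the pictures are not rectified: a ray, as slopes to the right and down, at radius r is drawn at 1 + k1 r^2 times it, then the intrinsics apply), "world_from_camera" (4x4, takes a point from camera to world coordinates). Camera axes: x right, y down, z forward; pixel columns grow to the right and rows downward; lengths in m; the calibration is good to about 2 mm. A picture is of the moment at which its call begins.
- finish_job(): hands the job in, once; it reports no verdict.
Trained networks look in a picture, given as the dict that the camera call returned (one of the last four; its "shot" number tells which), for a name from the list of things; names that differ only in an ending like _2 or _b are one class to them, and where a whole thing is asked for, a point or a joint stands for the part that bears it (a point fixed in the world has none). Each returns a list of dicts, best first, with "confidence" (0 to 1); they miss things now and then, are a little off and sometimes report something else, mostly with a low value. They report only what shows in the picture. A call takes as long as a camera call. They do not tell look-alikes from the thing itself.
- cut_out(picture, query): "region" (384x512 bool, what is visible of it) and "pixel" ([column, row] in pixels, amid what is visible of it).
- tip_of(picture, query): "pixel" ([column, row] in pixels: a listed point, or the origin of a listed thing).
The state is a dict: "clock": time; "q": joint angles; "qd": joint speeds; "joint_torque": joint torques, N m; "tool_pos": TCP position; "eef_rot": TCP orientation; "contact_force": force on the tool from outside, world axes, zero at the start; "moment": the same for the moment, N m; "opening": opening from 0.0 (shut) to 1.0 (fully open).
Only numpy, scipy, OpenCV 4.12 (cv2) and the standard library are available. Lean on these libraries where they do the work, as an engineer would, in place of code of your own. Each camera call takes 0.05 s, during which the arm holds its last target.

## Working session

There is one attempt and no reset: what is moved stays moved. The work goes in short steps, Python scripts to look and compute and a tool call to move; the robot and the scene stay as the last step left them, time stands still between calls to the robot, and variables do not carry over. Pictures are saved under pics/ and viewed, and the job is handed in when it is done.

Besides the shell and the picture viewer there is one more tool, called after "Call:" by a JSON object that holds its "name" and its "arguments". carry_out: Moves the arm, as the interface text tells. Its arguments: {"type":"object","properties":{"linear":{"type":"array"},"roll":{"type":"array"},"gripper":{"type":"number"},"grip_force":{"type":"number"}},"required":["linear","roll"]}

```bash
mkdir -p pics
cat > h.py <<'E'
import numpy as np, cv2
from plant import status, snapshot, finish_job, cut_out, tip_of
def save(p,name,marks=[]):
    im=cv2.cvtColor(p["img"],cv2.COLOR_RGB2BGR).copy()
    for m in marks: cv2.circle(im,(int(m[0]),int(m[1])),4,(0,0,255),1)
    cv2.imwrite("pics/"+name,im)
def ray(p,uv):
    uv=np.atleast_2d(np.asarray(uv,float))
    K=np.array([[p["fx"],0,p["cx"]],[0,p["fy"],p["cy"]],[0,0,1]])
    n=cv2.undistortPoints(uv.reshape(-1,1,2),K,np.array([p["k1"],0,0,0,0.])).reshape(-1,2)
    return np.c_[n,np.ones(len(n))]
def on_plane(p,uv,z):
    r=ray(p,uv);T=np.array(p["world_from_camera"]);d=r@T[:3,:3].T;o=T[:3,3]
    return o+d*((z-o[2])/d[:,2])[:,None]
def pts(p,uv):
    uv=np.atleast_2d(uv);r=ray(p,uv);z=p["range_z"][uv[:,1].astype(int),uv[:,0].astype(int)]
    T=np.array(p["world_from_camera"]);return (r*z[:,None])@T[:3,:3].T+T[:3,3]
E
python3 - <<'E'
from h import *
for n in ["top","side","wrist"]:
    p=snapshot(n)
    m=[]
    for q in ["instrument","short_foot","test_corner","wedge"]:
        for r in tip_of(p,q)[:4]:
            print(n,q,r["pixel"],round(r["confidence"],2)); m.append(r["pixel"])
    save(p,n+"0.png",m)
    print(np.array(p["world_from_camera"]).round(3).tolist())
s=status.get_state();print(s)
E
```

```text
top instrument [188.1, 172.6] 0.76
top short_foot [211.4, 206.2] 0.73
top test_corner [205.3, 197.4] 0.72
top wedge [274.3, 277.6] 0.98
top wedge [207.6, 279.7] 0.83
top wedge [289.8, 170.6] 0.64
top wedge [261.0, 217.2] 0.58
[[-0.004, -0.981, 0.194, 0.334], [-1.0, 0.001, -0.014, -0.119], [0.014, -0.194, -0.981, 1.155], [0.0, 0.0, 0.0, 1.0]]
side instrument [201.7, 238.3] 0.7
side short_foot [241.3, 237.0] 0.88
side short_foot [286.4, 213.9] 0.18
side test_corner [242.1, 216.8] 0.57
side wedge [323.4, 273.7] 0.67
side wedge [259.5, 188.6] 0.65
side wedge [352.8, 231.8] 0.61
side wedge [286.3, 213.4] 0.58
[[-0.837, -0.287, 0.465, 0.163], [-0.547, 0.433, -0.717, 0.519], [0.005, -0.855, -0.519, 0.53], [0.0, 0.0, 0.0, 1.0]]
[[0.452, -0.861, -0.233, 0.342], [-0.892, -0.437, -0.117, -0.526], [-0.001, 0.261, -0.965, 0.385], [0.0, 0.0, 0.0, 1.0]]
{'clock': 0.75, 'q': array([ 1.13481297,  0.68909394, -0.19459402,  1.56528854,  0.15726768,
        0.90253262, -0.21511259]), 'qd': array([ 0.00014914,  0.00046969, -0.00126901, -0.0019817 ,  0.00064991,
       -0.00075537,  0.00078352]), 'joint_torque': array([-1.08988566e-03, -5.27413201e+01, -1.26727078e+00, -1.53734958e+01,
       -5.18410618e-02, -7.79364746e-04,  2.34216793e-05]), 'tool_pos': array([ 0.28296551, -0.55729357,  0.2577494 ]), 'eef_rot': array([9.72541451e-01, 2.32729724e-01, 1.94681021e-05, 2.39125770e-05]), 'contact_force': array([ 1.24817946,  1.50490324, -0.27605301]), 'moment': array([ 0.01893324, -0.05576149, -0.01616674]), 'opening': 1.0008689912568915}
```

View pics/top0.png

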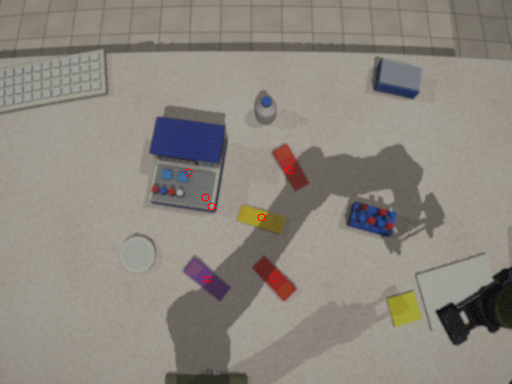

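View pics/side0.png

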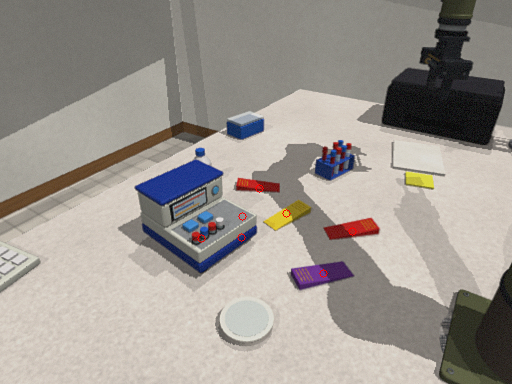

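View pics/wrist0.png

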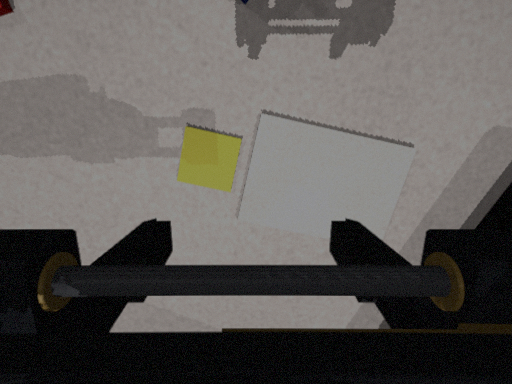

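```bash
cat > loc.py <<'E'
from h import *
def rect_on(p,mask,z):
    v,u=np.nonzero(mask);P=on_plane(p,np.c_[u,v],z)[:,:2]
    return cv2.minAreaRect((P*1000).astype(np.float32))
def yellow(p):
    hsv=cv2.cvtColor(p["img"],cv2.COLOR_RGB2HSV)
    m=((hsv[...,0]>20)&(hsv[...,0]<34)&(hsv[...,1]>130)&(hsv[...,2]>60)).astype(np.uint8)
    n,l,s,c=cv2.connectedComponentsWithStats(m)
    return l,s,c
E
python3 - <<'E'
from loc import *
p=snapshot("top")
l,s,c=yellow(p)
for i in range(1,len(s)):
    if s[i,4]>80:
        print(s[i],c[i],rect_on(p,l==i,0.008))
        v,u=np.nonzero(l==i);P=pts(p,np.c_[u,v])*1000
        if c[i][0]<330:
            A=np.c_[P[:,:2],np.ones(len(P))];print("plane",np.linalg.lstsq(A,P[:,2],rcond=None)[0],P[:,2].min(),P[:,2].max())
for q in ["instrument","dish","tube_rack","reagent_bottle","wedge"]:
    for r in cut_out(p,q)[:4]: print(q,r["pixel"],r["confidence"],rect_on(p,r["region"],0.0))
for q,z in [("short_foot",0),("test_corner",0.074),("instrument",0)]:
    for r in tip_of(p,q): print(q,r["confidence"],on_plane(p,r["pixel"],z))
r=cut_out(p,"instrument")[0]["region"]
v,u=np.nonzero(r);P=pts(p,np.c_[u,v])
for lo,hi in [(.135,.15),(.068,.08)]:
    k=(P[:,2]>lo)&(P[:,2]<hi);R=cv2.minAreaRect((P[k,:2]*1000).astype(np.float32));print(lo,k.sum(),R,cv2.boxPoints(R).round(0).tolist())
im=cv2.resize(p["img"][130:310,130:310],(720,720),interpolation=cv2.INTER_CUBIC)
cv2.imwrite("pics/crop0.png",im[:600,:,::-1])
p=snapshot("side")
for q,z in [("short_foot",0),("test_corner",0.074),("instrument",0)]:
    for r in tip_of(p,q)[:1]: print(q,r["confidence"],on_plane(p,r["pixel"],z))
l,s,c=yellow(p)
for i in range(1,len(s)):
    if s[i,4]>80: print(s[i],c[i],rect_on(p,l==i,0.008))
E
```

```text
[237 205  48  28 748] [260.68449198 218.59491979] ((493.43402099609375, -136.3137969970703), (117.06410217285156, 44.43873596191406), 72.0436782836914)
plane [-2.11153579e+00  5.06488739e-01  1.12133151e+03] -2.062762600740564 1154.5987686555686
[388 292  33  34 771] [403.69649805 308.37613489] ((259.26416015625, -501.8380126953125), (72.7480239868164, 72.52552795410156), 14.276471138000488)
instrument [184.1, 161.5] 0.77 ((644.6270141601562, 66.37648010253906), (209.91650390625, 248.2376708984375), 82.59672546386719)
dish [134.8, 254.7] 0.77 ((400.5042419433594, 183.92391967773438), (90.4608154296875, 90.15437316894531), 0.7324054837226868)
tube_rack [373.0, 216.9] 0.94 ((492.019775390625, -427.298828125), (125.64994812011719, 75.79313659667969), 73.82493591308594)
reagent_bottle [266.1, 110.1] 0.86 ((794.4691162109375, -150.85948181152344), (57.782814025878906, 82.2126693725586), 89.9722671508789)
reagent_bottle [136.2, 255.4] 0.68 ((401.1182861328125, 183.25865173339844), (91.83744049072266, 91.05989074707031), 47.31106185913086)
wedge [262.2, 216.0] 0.91 ((495.8785095214844, -136
[... 734 characters left out ...]
36.0], [701.0, -51.0], [728.0, 119.0], [631.0, 134.0]]
0.068 2318 ((615.1793212890625, 48.44304275512695), (166.26853942871094, 190.76219177246094), 81.66474151611328) [[509.0, -20.0], [698.0, -48.0], [722.0, 117.0], [533.0, 145.0]]
short_foot 0.62 [[ 0.54559809 -0.01199332  0.        ]]
test_corner 0.63 [[0.52691527 0.01037226 0.074     ]]
instrument 0.64 [[0.62071387 0.0446801  0.        ]]
[406 172  28  17 350] [419.17714286 179.67428571] ((256.7677001953125, -496.18792724609375), (72.72562408447266, 79.69168090820312), 13.63560676574707)
[264 200  47  30 641] [287.9875195  214.67550702] ((491.6258239746094, -136.07005310058594), (134.25547790527344, 55.50065231323242), 73.34821319580078)
```

View pics/crop0.png

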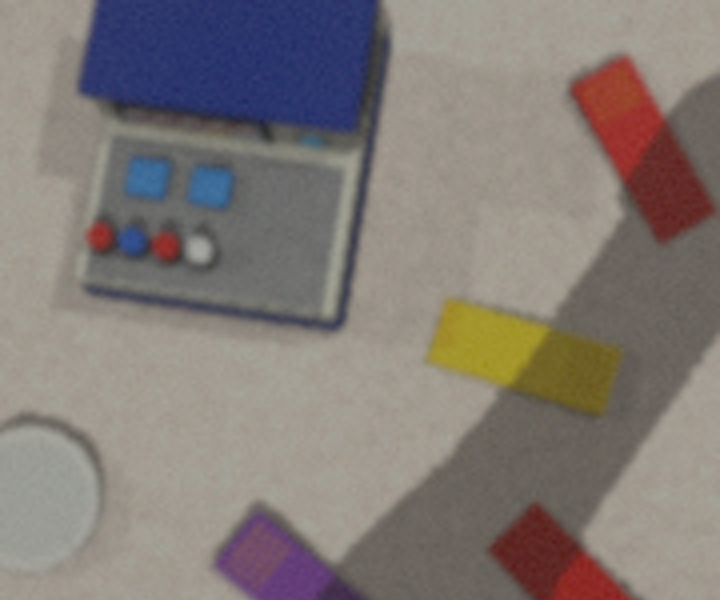

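Call:
{"name": "carry_out", "arguments": {"linear": [[0.02,0.035,0],[0.04,0.07,0],[0.06,0.105,0],[0.08,0.14,0],[0.1,0.175,0],[0.12,0.21,0],[0.14,0.245,0],[0.16,0.285,0]], "roll": [0.1,0.2,0.31,0.42,0.53,0.64,0.75,0.84], "gripper": 0.15, "grip_force": 10}}

```text
clock: 2.12
tool_pos: [0.4425, -0.2738, 0.258]
eef_rot: [0.792, 0.611, 0.0, 0.001]
contact_force: [0.5, 0.2, 0.3]
opening: 0.419
```

Call:
{"name": "carry_out", "arguments": {"linear": [[0.0225,0.04,-0.01],[0.0225,0.04,-0.04],[0.0225,0.04,-0.08],[0.0225,0.04,-0.12],[0.0225,0.04,-0.155],[0.0225,0.04,-0.185],[0.0225,0.04,-0.19],[0.0225,0.04,-0.19]], "roll": [0,0,0,0,0,0,0,0]}}

```text
clock: 2.78
tool_pos: [0.4642, -0.2333, 0.0667]
eef_rot: [0.792, 0.611, -0.001, -0.001]
contact_force: [0.1, 0.5, 0.2]
opening: 0.152
```

Run:
```python
from loc import *
p=snapshot("wrist");save(p,"w1.png")
l,s,c=yellow(p)
for i in range(1,len(s)):
    if s[i,4]>200: print(s[i],c[i],rect_on(p,l==i,0.010))
for q,z in [("short_foot",0),("test_corner",0.074)]:
    for r in tip_of(p,q)[:1]: print(q,r["pixel"],r["confidence"],on_plane(p,r["pixel"],z))
s=status.get_state();print(s["q"].round(2),s["tool_pos"],s["contact_force"],s["opening"])
p=snapshot("top");save(p,"t1.png")
l,s,c=yellow(p)
for i in range(1,len(s)):
    if s[i,4]>200: print(s[i],c[i],rect_on(p,l==i,0.008))
```

```text
[  220     0    82   155 11371] [259.02101838  74.8615777 ] ((489.1473388671875, -151.9798126220703), (87.09208679199219, 45.64942169189453), 73.19081115722656)
[ 0.49  0.87 -0.19  2.01  0.52  0.3  -0.39] [ 0.46620833 -0.2343079   0.06971651] [ 0.43022786 -0.97231122  0.06206881] 0.15112760791589125
[237 206  49  27 745] [261.19328859 218.62684564] ((493.5068664550781, -137.24691772460938), (117.8354263305664, 44.37528991699219), 73.00364685058594)
[389 292  32  34 743] [404.09555855 308.61372813] ((259.490966796875, -502.181640625), (73.00931549072266, 72.41421508789062), 14.248946189880371)
```

View pics/w1.png

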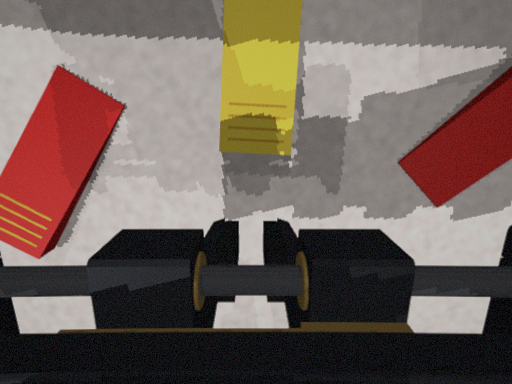

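Call:
{"name": "carry_out", "arguments": {"linear": [[-0.001,0,-0.015],[-0.001,0,-0.03],[-0.001,0,-0.042],[-0.001,0,-0.045],[0.002,0.011,-0.045],[0.004,0.02,-0.045],[0.006,0.026,-0.045],[0.007,0.029,-0.045]], "roll": [0,0,0,0,0,0,0,0]}}

```text
clock: 3.65
tool_pos: [0.4745, -0.2041, 0.0259]
eef_rot: [0.791, 0.611, 0.002, 0.003]
contact_force: [0.3, -1.2, -0.4]
opening: 0.147
```

Run:
```python
from h import *
for i in range(3):
    p=snapshot("wrist");s=status.get_state();print(s["clock"],s["tool_pos"].round(4),s["contact_force"].round(2),s["moment"].round(3))
save(p,"w2.png")
```

```text
3.7 [ 0.4745 -0.2041  0.0258] [-0.33  0.98 -0.65] [-0.053 -0.028  0.017]
3.75 [ 0.474  -0.2048  0.0256] [ 0.12  0.42 -0.16] [-0.021 -0.024  0.004]
3.8 [ 0.4736 -0.2054  0.0254] [-0.65  0.27  0.1 ] [-0.029 -0.067 -0.019]
```

View pics/w2.png

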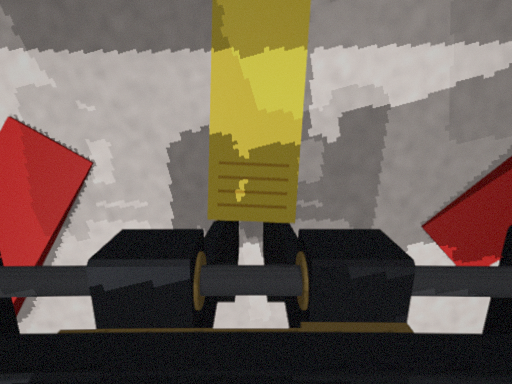

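Call:
{"name": "carry_out", "arguments": {"linear": [[0.002,0.009,0],[0.0045,0.018,0],[0.007,0.027,0],[0.009,0.036,0],[0.0115,0.046,0],[0.014,0.056,0],[0.016,0.065,0],[0.018,0.0725,0]], "roll": [0,0,0,0,0,0,0,0]}}

```text
clock: 4.47
tool_pos: [0.4919, -0.1313, 0.0254]
eef_rot: [0.791, 0.611, 0.001, 0.002]
contact_force: [0.3, -1.2, 1.2]
opening: 0.151
```

```bash
cat > rd.py <<'E'
from loc import *
import sys
F=[]
for i in range(4):
    p=snapshot("top" if i<3 else "wrist");s=status.get_state();F.append(s["contact_force"])
    if i==0:t=p
F=np.array(F);print(s["clock"],s["tool_pos"].round(4),"F",F.mean(0).round(2),"push",(F@[.2588,.9659,0]).round(2))
l,st,c=yellow(t)
for i in range(1,len(st)):
    if st[i,4]>100 and c[i][0]<330: print(st[i],rect_on(t,l==i,0.008))
if len(sys.argv)>1: save(t,"t%s.png"%sys.argv[1]);save(p,"w%s.png"%sys.argv[1])
E
python3 rd.py 3
```

```text
4.6667 [ 0.4917 -0.1324  0.0253] F [0.51 0.42 0.28] push [ 1.94 -0.   -0.05  0.26]
```

View pics/t3.png

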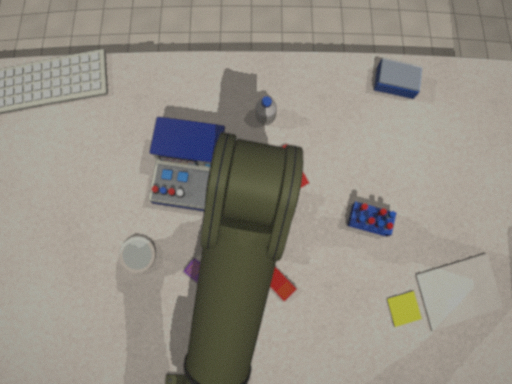

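View pics/w3.png

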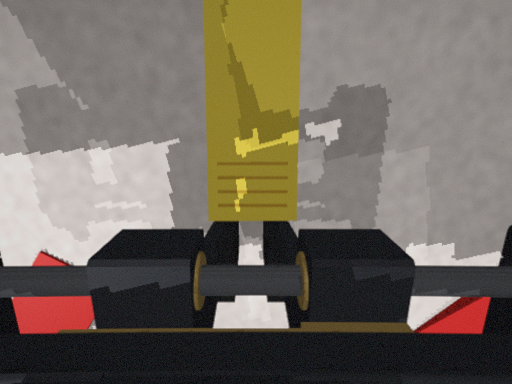

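Call:
{"name": "carry_out", "arguments": {"linear": [[0.001,0.004,0],[0.002,0.008,0],[0.003,0.012,0],[0.004,0.016,0],[0.0045,0.018,0],[0.0045,0.018,0]], "roll": [0,0,0,0,0,0]}}

```text
clock: 5.17
tool_pos: [0.4965, -0.1134, 0.0253]
eef_rot: [0.791, 0.612, 0.002, 0.002]
contact_force: [-0.4, 0.5, -0.9]
opening: 0.15
```

```bash
sed -i 's/"top" if i<3/"side" if i<3/' rd.py; python3 rd.py 4
```

```text
5.3667 [ 0.4962 -0.1145  0.0253] F [ 0.36 -0.1  -0.07] push [-0.59  0.57 -0.04  0.03]
[242 214  44  35 601] ((507.94171142578125, -45.140899658203125), (138.26651000976562, 54.326114654541016), 80.80559539794922)
```

View pics/t4.png

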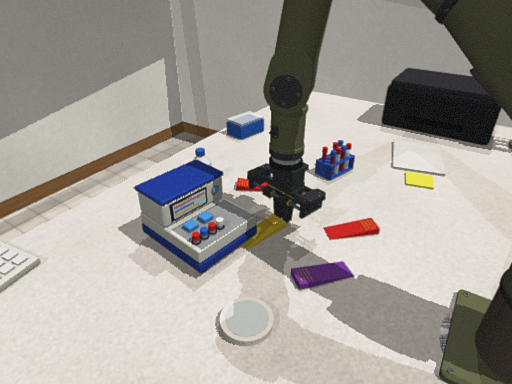

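View pics/w4.png

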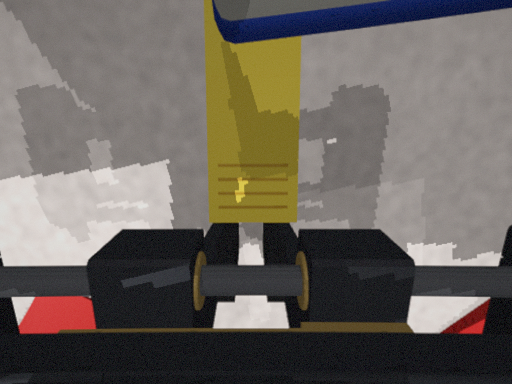

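Run:
```python
from loc import *
p=snapshot("wrist")
im=cv2.resize(p["img"][0:120,180:360],(720,480),interpolation=cv2.INTER_CUBIC);cv2.imwrite("pics/wc.png",im[:,:,::-1])
for uv in [(218,14),(232,40),(300,36),(400,24),(500,10)]:
    print(uv,p["range_z"][uv[1],uv[0]],pts(p,uv).round(4),on_plane(p,uv,.018).round(4),on_plane(p,uv,.074).round(4))
for uv in [(210,200),(297,200),(208,60),(299,60)]: print(uv,pts(p,uv).round(4),on_plane(p,uv,.01).round(4))
```

```text
(218, 14) 0.09931545 [[ 0.5097 -0.0147  0.0404]] [[ 0.5092 -0.0079  0.018 ]] [[ 0.5104 -0.0249  0.074 ]]
(232, 40) 0.11269888 [[ 0.5122 -0.021   0.028 ]] [[ 0.5122 -0.0187  0.018 ]] [[ 0.5121 -0.0312  0.074 ]]
(300, 36) 0.13266605 [[ 0.5432 -0.0224  0.0057]] [[ 0.5406 -0.0246  0.018 ]] [[ 0.5286 -0.0347  0.074 ]]
(400, 24) 0.13730298 [[ 5.917e-01 -2.860e-02 -5.000e-04]] [[ 0.582 -0.031  0.018]] [[ 0.5527 -0.0384  0.074 ]]
(500, 10) 0.1364726 [[ 0.6373 -0.035  -0.0009]] [[ 0.6218 -0.0367  0.018 ]] [[ 0.5759 -0.0417  0.074 ]]
(210, 200) [[ 0.4815 -0.0859  0.0141]] [[ 0.4806 -0.087   0.01  ]]
(297, 200) [[ 5.256e-01 -1.020e-01  3.000e-04]] [[ 0.5247 -0.0986  0.01  ]]
(208, 60) [[ 0.4991 -0.0215  0.0068]] [[ 0.4993 -0.0221  0.01  ]]
(299, 60) [[ 0.5405 -0.0324  0.0068]] [[ 0.5398 -0.0327  0.01  ]]
```

View pics/wc.png

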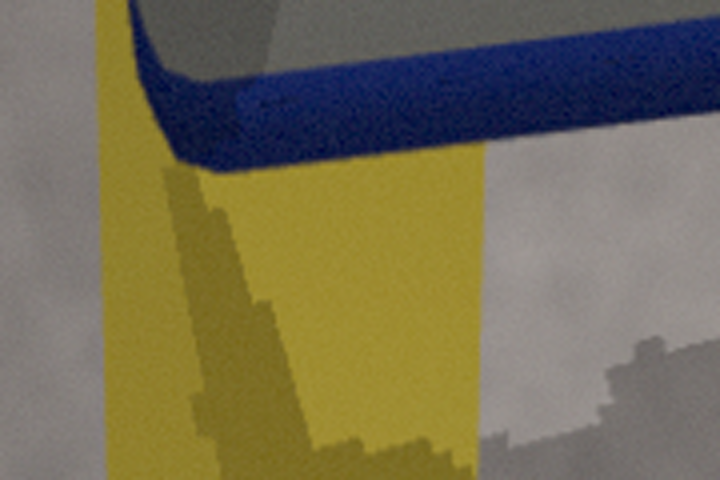

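Call:
{"name": "carry_out", "arguments": {"linear": [[0.0002,0.001,0],[0.0005,0.002,0],[0.0007,0.003,0],[0.0007,0.003,0]], "roll": [0,0,0,0]}}

```text
clock: 5.75
tool_pos: [0.4969, -0.1115, 0.0253]
eef_rot: [0.792, 0.611, 0.001, 0.002]
contact_force: [-0.0, -0.6, 0.0]
opening: 0.154
```

```bash
python3 rd.py
```

```text
5.95 [ 0.4968 -0.1115  0.0253] F [-0.53 -0.6   0.33] push [-0.28 -1.29 -0.79 -0.52]
[242 214  44  36 599] ((507.9122009277344, -42.901214599609375), (137.27183532714844, 54.458805084228516), 82.18634033203125)
```

Call:
{"name": "carry_out", "arguments": {"linear": [[0.0002,0.001,0],[0.0005,0.002,0],[0.0007,0.003,0],[0.0007,0.003,0]], "roll": [0,0,0,0]}}

```text
clock: 6.28
tool_pos: [0.4976, -0.1082, 0.0253]
eef_rot: [0.791, 0.611, 0.002, 0.002]
contact_force: [-0.8, -0.7, -0.3]
opening: 0.149
```

```bash
python3 rd.py
```

```text
6.4833 [ 0.4976 -0.1083  0.0253] F [-0.16 -0.19  0.23] push [-0.54 -0.56  0.34 -0.13]
[241 215  44  35 586] ((508.9556579589844, -40.16943359375), (135.773193359375, 53.907814025878906), 80.80814361572266)
```

Call:
{"name": "carry_out", "arguments": {"linear": [[0.0002,0.001,0],[0.0005,0.002,0],[0.0007,0.003,0],[0.0007,0.003,0]], "roll": [0,0,0,0]}}

```text
clock: 6.82
tool_pos: [0.4984, -0.1051, 0.0253]
eef_rot: [0.791, 0.611, 0.002, 0.002]
contact_force: [0.1, -0.5, 1.1]
opening: 0.149
```

```bash
python3 rd.py
```

```text
7.0167 [ 0.4984 -0.1052  0.0253] F [-0.15  0.38 -0.19] push [ 0.22  1.22  0.04 -0.2 ]
[240 216  44  35 577] ((514.37158203125, -37.836021423339844), (133.1481475830078, 56.11832809448242), 75.7519760131836)
```

Call:
{"name": "carry_out", "arguments": {"linear": [[0.0002,0.001,0],[0.0005,0.002,0],[0.0007,0.003,0],[0.0007,0.003,0]], "roll": [0,0,0,0]}}

```text
clock: 7.35
tool_pos: [0.4992, -0.1019, 0.0253]
eef_rot: [0.791, 0.611, 0.002, 0.002]
contact_force: [0.2, -0.6, -0.4]
opening: 0.155
```

```bash
python3 rd.py 5
```

```text
7.55 [ 0.4992 -0.102   0.0253] F [ 0.02 -0.32 -0.19] push [-0.53 -0.33  0.06 -0.39]
[239 216  44  36 568] ((512.701416015625, -33.817588806152344), (135.7128448486328, 54.029273986816406), 78.60587310791016)
```

Call:
{"name": "carry_out", "arguments": {"linear": [[0.0002,0.001,0],[0.0005,0.002,0],[0.0006,0.0025,0],[0.0006,0.0025,0]], "roll": [0,0,0,0]}}

```text
clock: 7.88
tool_pos: [0.4998, -0.0993, 0.0253]
eef_rot: [0.791, 0.611, 0.002, 0.002]
contact_force: [-0.4, -0.9, -0.0]
opening: 0.149
```

```bash
python3 rd.py
```

```text
8.0833 [ 0.4998 -0.0994  0.0253] F [-0.1  -0.24  0.15] push [ 0.5  -0.45 -0.78 -0.3 ]
[238 217  44  35 568] ((511.42034912109375, -30.828773498535156), (135.82073974609375, 53.73097229003906), 80.84843444824219)
```

Call:
{"name": "carry_out", "arguments": {"linear": [[0.0002,0.001,0],[0.0005,0.002,0],[0.0006,0.0025,0],[0.0006,0.0025,0]], "roll": [0,0,0,0]}}

```text
clock: 8.42
tool_pos: [0.5005, -0.0967, 0.0253]
eef_rot: [0.791, 0.612, 0.002, 0.002]
contact_force: [0.1, -0.4, 0.3]
opening: 0.151
```

```bash
python3 rd.py
```

```text
8.6167 [ 0.5005 -0.0967  0.0253] F [-0.11 -0.18 -0.02] push [-0.27  0.21 -0.65 -0.09]
[237 217  44  36 558] ((515.9924926757812, -29.29186248779297), (134.60400390625, 55.8642578125), 76.87078857421875)
```

Call:
{"name": "carry_out", "arguments": {"linear": [[0.0002,0.001,0],[0.0005,0.002,0],[0.0006,0.0025,0],[0.0006,0.0025,0]], "roll": [0,0,0,0]}}

```text
clock: 8.95
tool_pos: [0.5012, -0.0941, 0.0253]
eef_rot: [0.791, 0.612, 0.002, 0.002]
contact_force: [-0.1, -0.7, 0.6]
opening: 0.146
```

```bash
python3 rd.py
```

```text
9.15 [ 0.5011 -0.0941  0.0253] F [ 0.62  0.18 -0.28] push [ 0.64 -0.03  0.2   0.53]
[236 218  44  35 541] ((516.5247802734375, -26.87145233154297), (132.9172821044922, 55.37624740600586), 75.40634155273438)
```

Call:
{"name": "carry_out", "arguments": {"linear": [[0.0002,0.001,0],[0.0005,0.002,0],[0.0006,0.0025,0],[0.0006,0.0025,0]], "roll": [0,0,0,0]}}

```text
clock: 9.48
tool_pos: [0.5018, -0.0914, 0.0253]
eef_rot: [0.791, 0.612, 0.002, 0.002]
contact_force: [-0.1, -1.4, -0.8]
opening: 0.147
```

```bash
python3 rd.py
```

```text
9.6833 [ 0.5018 -0.0915  0.0253] F [ 0.19 -0.12 -0.06] push [ 0.    0.    0.33 -0.62]
[235 218  45  36 545] ((517.8456420898438, -24.2373046875), (133.58445739746094, 56.6999397277832), 75.46177673339844)
```

Call:
{"name": "carry_out", "arguments": {"linear": [[0.0002,0.001,0],[0.0005,0.002,0],[0.0006,0.0025,0],[0.0006,0.0025,0]], "roll": [0,0,0,0]}}

```text
clock: 10.02
tool_pos: [0.5024, -0.0888, 0.0253]
eef_rot: [0.791, 0.612, 0.002, 0.002]
contact_force: [0.1, -0.6, 0.5]
opening: 0.149
```

```bash
python3 rd.py 6
```

```text
10.2167 [ 0.5024 -0.0888  0.0253] F [-0.29  0.23  0.4 ] push [ 0.06 -0.05  0.51  0.08]
[234 218  45  37 536] ((513.648193359375, -20.877182006835938), (136.53631591796875, 54.20064163208008), 80.88408660888672)
```

View pics/w6.png

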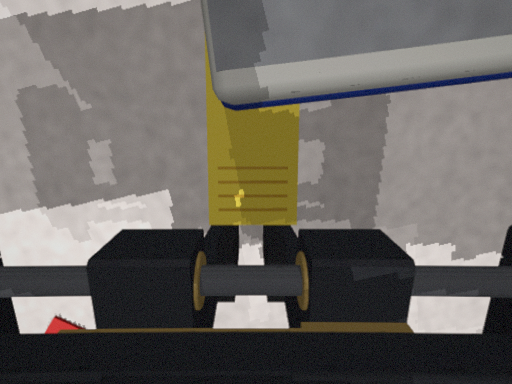

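Call:
{"name": "carry_out", "arguments": {"linear": [[0.0002,0.001,0],[0.0005,0.002,0],[0.0006,0.0025,0],[0.0006,0.0025,0]], "roll": [0,0,0,0]}}

```text
clock: 10.55
tool_pos: [0.503, -0.0863, 0.0253]
eef_rot: [0.791, 0.612, 0.002, 0.002]
contact_force: [0.2, -0.8, -1.0]
opening: 0.15
```

```bash
python3 rd.py
```

```text
10.75 [ 0.503  -0.0863  0.0253] F [-0.47 -0.64  0.21] push [-0.33 -0.85 -0.32 -1.45]
[233 219  45  36 531] ((516.15283203125, -18.293197631835938), (135.03794860839844, 54.66712188720703), 78.60906982421875)
```

Call:
{"name": "carry_out", "arguments": {"linear": [[0.0002,0.001,0],[0.0004,0.0015,0],[0.0005,0.002,0],[0.0005,0.002,0]], "roll": [0,0,0,0]}}

```text
clock: 11.08
tool_pos: [0.5033, -0.0847, 0.0253]
eef_rot: [0.791, 0.611, 0.002, 0.002]
contact_force: [-1.0, -2.8, -0.3]
opening: 0.152
```

```bash
python3 rd.py
```

```text
11.2833 [ 0.5034 -0.0847  0.0253] F [-0.43 -2.01  0.64] push [-2.01 -2.99 -1.59 -1.61]
[233 219  45  36 522] ((518.0670166015625, -17.0679931640625), (133.68614196777344, 54.96698760986328), 76.8613052368164)
```

Call:
{"name": "carry_out", "arguments": {"linear": [[0.0002,0.001,0],[0.0004,0.0015,0],[0.0005,0.002,0],[0.0005,0.002,0]], "roll": [0,0,0,0]}}

```text
clock: 11.62
tool_pos: [0.5036, -0.0832, 0.0253]
eef_rot: [0.791, 0.611, 0.002, 0.002]
contact_force: [-1.0, -3.3, 0.5]
opening: 0.148
```

```bash
python3 rd.py
```

```text
11.8167 [ 0.5037 -0.0831  0.0253] F [-0.68 -4.5   0.92] push [-3.7  -4.16 -5.04 -5.2 ]
[233 219  44  37 519] ((518.49951171875, -15.214820861816406), (133.98936462402344, 54.96698760986328), 76.8613052368164)
```

Call:
{"name": "carry_out", "arguments": {"linear": [[-0.002,-0.006,0],[-0.005,-0.018,0],[-0.008,-0.03,0],[-0.008,-0.03,0.03],[-0.008,-0.03,0.065],[-0.008,-0.03,0.1],[-0.008,-0.03,0.13],[-0.008,-0.03,0.135]], "roll": [0,0,0,0,0,0,0,0]}}

```text
clock: 12.48
tool_pos: [0.4981, -0.1136, 0.1647]
eef_rot: [0.791, 0.611, 0.005, 0.005]
contact_force: [-0.5, -0.5, 0.4]
opening: 0.154
```

```bash
cat > look.py <<'E'
from loc import *
import sys
F=[]
for n in ["top","side","wrist","wrist","wrist"]:
    p=snapshot(n);save(p,n[0]+sys.argv[1]+".png");s=status.get_state();F.append(s["contact_force"])
    l,st,c=yellow(p)
    for i in range(1,len(st)):
        if st[i,4]>150: print(n,st[i],rect_on(p,l==i,0.010))
    if n=="top":
        for r in cut_out(p,"instrument")[:1]:
            v,u=np.nonzero(r["region"]);P=pts(p,np.c_[u,v])
            for lo,hi in [(.135,.15),(.068,.08)]:
                k=(P[:,2]>lo)&(P[:,2]<hi)
                if k.sum()>50:
                    R=cv2.minAreaRect((P[k,:2]*1000).astype(np.float32));print(lo,k.sum(),R,cv2.boxPoints(R).round(0).tolist())
print(s["q"].round(2),s["tool_pos"].round(4),np.mean(F,0).round(2),s["clock"])
E
python3 look.py 7
```

```text
top [388 292  33  34 764] ((259.2560729980469, -501.6936340332031), (71.98815155029297, 72.13343811035156), 13.947219848632812)
0.135 2713 ((666.2972412109375, 41.88296890258789), (172.00323486328125, 97.6890640258789), 80.73470306396484) [[604.0, -35.0], [701.0, -51.0], [728.0, 119.0], [632.0, 135.0]]
0.068 2321 ((615.5240478515625, 48.8121337890625), (166.44639587402344, 191.8933563232422), 81.53850555419922) [[508.0, -19.0], [698.0, -48.0], [723.0, 117.0], [533.0, 145.0]]
side [406 172  28  17 350] ((256.576416015625, -492.2581481933594), (72.09796142578125, 79.3865737915039), 13.635536193847656)
side [232 220  44  36 503] ((513.756591796875, -11.023780822753906), (133.18118286132812, 53.58574676513672), 80.88627624511719)
wrist [ 226    2   50  137 3224] ((521.0233764648438, -16.720882415771484), (114.28470611572266, 45.14826202392578), 75.30586242675781)
wrist [ 227    2   50  137 3263] ((520.9853515625, -16.91571044921875), (113.93194580078125, 44.997806549072266), 75.29657745361328)
wrist [ 228    3   49  136 3258] ((520.684814453125, -17.25106430053711), (113.40831756591797, 45.05049133300781), 75.88680267333984)
[ 0.29  0.7  -0.26  2.01  0.37  0.47 -0.5 ] [ 0.4947 -0.113   0.1589] [ 0.14 -0.27 -0.  ] 12.7833
```

View pics/w7.png

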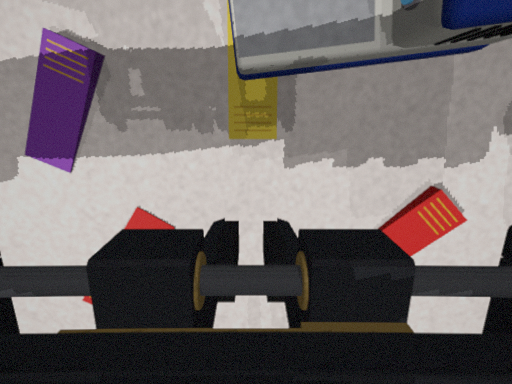

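View pics/t7.png

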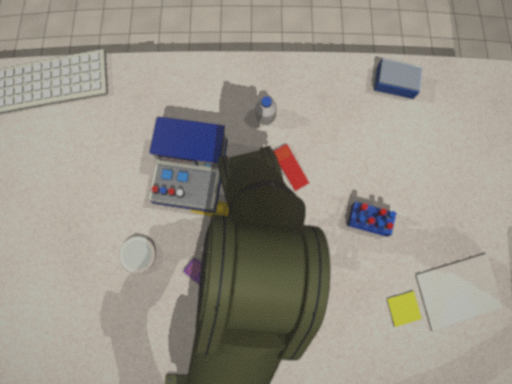

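Call:
{"name": "carry_out", "arguments": {"linear": [[0,0,0.01],[0,0,0.02],[0.005,0.015,0.02],[0.01,0.03,0.02],[0.015,0.045,0.02],[0.02,0.06,0.02],[0.025,0.08,0.02],[0.03,0.09,0.02]], "roll": [0.12,0.24,0.36,0.48,0.6,0.72,0.84,0.96], "gripper": 0}}

```text
clock: 13.45
tool_pos: [0.5243, -0.0201, 0.1776]
eef_rot: [0.415, 0.91, 0.002, -0.001]
contact_force: [-0.7, 0.3, 0.3]
opening: 0.006
```

```bash
python3 -c "
from h import *
s=status.get_state();print(s['q'].round(2),s['tool_pos'].round(4),s['eef_rot'].round(3))"
```

```text
[ 0.28  0.73 -0.55  1.93  0.61  0.65  0.06] [ 0.5243 -0.0201  0.1776] [ 0.415  0.91   0.002 -0.001]
```

Call:
{"name": "carry_out", "arguments": {"linear": [[0.003,0.006,0],[0.006,0.012,0],[0.01,0.021,0],[0.01,0.021,0],[0.01,0.021,-0.015],[0.01,0.021,-0.035],[0.01,0.021,-0.055],[0.01,0.021,-0.06]], "roll": [0.12,0.24,0.36,0.48,0.6,0.7,0.7,0.7]}}

```text
clock: 14.12
tool_pos: [0.5319, 0.0005, 0.1136]
eef_rot: [0.078, 0.997, 0.001, -0.005]
contact_force: [-0.2, 0.3, -0.7]
opening: 0.005
```

```bash
python3 look.py 8
```

```text
top [388 292  33  34 760] ((259.1697998046875, -501.34619140625), (71.98815155029297, 71.41742706298828), 13.947219848632812)
0.135 1308 ((667.9676513671875, 41.14464569091797), (170.48985290527344, 97.3885269165039), 82.64603424072266) [[609.0, -37.0], [705.0, -50.0], [727.0, 119.0], [631.0, 132.0]]
0.068 194 ((614.6805419921875, 50.72056579589844), (140.40966796875, 211.04788208007812), 71.07792663574219) [[492.0, 19.0], [692.0, -50.0], [737.0, 83.0], [538.0, 151.0]]
side [406 172  28  17 349] ((256.576416015625, -492.2581481933594), (72.09796142578125, 79.3865737915039), 13.635536193847656)
side [232 220  45  36 505] ((513.7744140625, -10.91241455078125), (132.9556121826172, 53.58574676513672), 80.88627624511719)
wrist [ 156  149  145   58 4155] ((521.1068115234375, -15.696723937988281), (119.7029800415039, 47.319278717041016), 75.84551239013672)
wrist [ 156  148  145   58 4128] ((520.9473876953125, -15.495231628417969), (119.78526306152344, 47.363277435302734), 76.08987426757812)
wrist [ 156  148  145   57 4105] ((521.0046997070312, -15.512683868408203), (119.88307189941406, 47.10264205932617), 76.0247573852539)
[ 0.3   0.87 -0.66  1.94  0.87  0.65  0.49] [0.5349 0.0012 0.1184] [-0.42  0.2   0.17] 14.4167
```

View pics/s8.png

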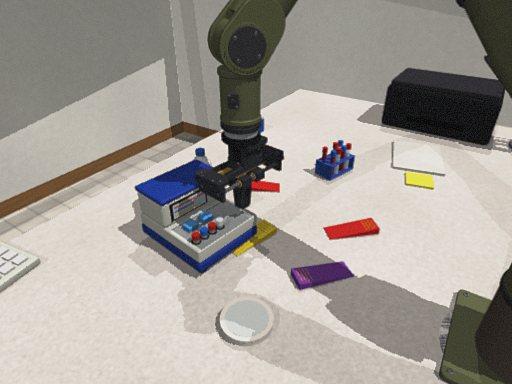

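View pics/w8.png

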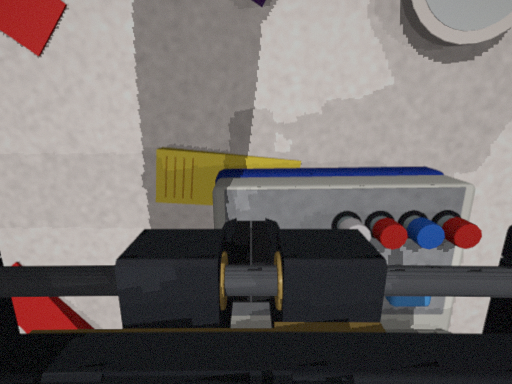

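Call:
{"name": "carry_out", "arguments": {"linear": [[0,0,-0.008],[0,0,-0.015],[0,0,-0.02],[0,0,-0.0225],[0,0,-0.0235],[0,0,-0.0245],[0,0,-0.0245]], "roll": [0,0,0,0,0,0,0]}}

```text
clock: 15.0
tool_pos: [0.5348, 0.0013, 0.0937]
eef_rot: [0.078, 0.997, 0.002, -0.001]
contact_force: [-0.4, -0.1, 0.2]
opening: 0.004
```

```bash
cat > rz.py <<'E'
from loc import *
F=[]
for i in range(4):
    p=snapshot("side");s=status.get_state();F.append(s["contact_force"])
print(s["clock"],s["tool_pos"].round(4),"F",np.round(F,1).tolist())
E
python3 rz.py
```

```text
15.2 [0.535  0.0012 0.094 ] F [[-0.6, 0.7, -0.1], [1.1, -0.3, -0.2], [-0.1, 0.2, -0.7], [-0.5, -0.6, 0.3]]
```

Call:
{"name": "carry_out", "arguments": {"linear": [[0,0,-0.0007],[0,0,-0.0015],[0,0,-0.002],[0,0,-0.002]], "roll": [0,0,0,0]}}

```text
clock: 15.53
tool_pos: [0.5351, 0.0012, 0.093]
eef_rot: [0.078, 0.997, 0.001, 0.0]
contact_force: [-2.8, -1.2, 10.1]
opening: 0.004
```

```bash
python3 rz.py
```

```text
15.7333 [0.5351 0.0012 0.093 ] F [[-2.8, -0.8, 8.4], [-1.9, -1.4, 9.7], [-2.2, 0.4, 9.5], [-1.5, -0.2, 9.2]]
```

Call:
{"name": "carry_out", "arguments": {"linear": [[0,0,-0.0005],[0,0,-0.001],[0,0,-0.001],[0,0,-0.001]], "roll": [0,0,0,0]}}

```text
clock: 16.07
tool_pos: [0.5351, 0.0012, 0.093]
eef_rot: [0.078, 0.997, 0.001, 0.001]
contact_force: [-2.6, -0.1, 11.3]
opening: 0.007
```

```bash
python3 rz.py
```

```text
16.2667 [0.5351 0.0012 0.093 ] F [[-2.8, -1.2, 11.6], [-2.0, -1.2, 10.9], [-2.5, 0.0, 10.6], [-2.3, 0.3, 10.9]]
```

Call:
{"name": "carry_out", "arguments": {"linear": [[0,0,0.002],[0,0,0.008],[0,0,0.02],[0,0,0.045],[0,-0.01,0.08],[0,-0.03,0.11],[0,-0.06,0.13],[0,-0.09,0.14]], "roll": [0,0,0,0,0,0,0,0]}}

```text
clock: 16.93
tool_pos: [0.5365, -0.0884, 0.237]
eef_rot: [0.077, 0.997, 0.002, 0.003]
contact_force: [0.9, -0.8, -0.4]
opening: 0.009
```

Call:
{"name": "carry_out", "arguments": {"linear": [[-0.01,-0.03,0.01],[-0.02,-0.06,0.02],[-0.03,-0.09,0.02],[-0.04,-0.12,0.02],[-0.04,-0.14,0.02],[-0.04,-0.15,0.02],[-0.04,-0.15,0.02]], "roll": [0,0,0,0,0,0,0]}}

```text
clock: 17.52
tool_pos: [0.4961, -0.241, 0.2572]
eef_rot: [0.079, 0.997, 0.001, 0.003]
contact_force: [0.1, -0.0, 0.4]
opening: 0.008
```

```bash
python3 look.py 9
python3 - <<'E'
from h import *
p=snapshot("top")
for q in ["dish","tube_rack","reagent_bottle"]:
    for r in cut_out(p,q)[:1]: print(q,r["pixel"],r["confidence"])
p=snapshot("side");im=cv2.resize(p["img"][140:290,120:320],(800,600),interpolation=cv2.INTER_CUBIC);cv2.imwrite("pics/sc9.png",im[:,:,::-1])
E
```

```text
top [192 201  46  21 395] ((520.7410278320312, -17.70126724243164), (111.61344146728516, 44.13713836669922), 75.19161224365234)
0.135 2719 ((666.2472534179688, 41.05203628540039), (170.85768127441406, 98.06051635742188), 81.0217056274414) [[604.0, -36.0], [701.0, -51.0], [728.0, 118.0], [631.0, 133.0]]
0.068 2318 ((614.9609985351562, 49.03321838378906), (166.69064331054688, 190.41494750976562), 81.59245300292969) [[509.0, -19.0], [697.0, -47.0], [721.0, 118.0], [533.0, 145.0]]
side [406 172  28  17 350] ((256.4067687988281, -492.2993469238281), (72.4471206665039, 79.3865737915039), 13.635537147521973)
side [232 220  45  36 505] ((513.9610595703125, -11.765022277832031), (134.58018493652344, 52.94708251953125), 80.88627624511719)
wrist [  0   0  34  31 730] ((283.16986083984375, -478.2990417480469), (25.573240280151367, 44.97481155395508), 14.397197723388672)
wrist [ 368  134   96   38 1847] ((520.6083374023438, -18.688823699951172), (116.5625228881836, 44.84233093261719), 75.9715576171875)
wrist [  0   0  34  31 728] ((283.1963195800781, -478.2518005371094), (25.34903907775879, 45.006473541259766), 13.819817543029785)
wrist [ 368  135   96   37 1850] ((520.697998046875, -18.749340057373047), (116.46887969970703, 44.82937240600586), 75.7662124633789)
wrist [  0   0  34  31 737] ((283.14971923828125, -478.4167175292969), (25.580598831176758, 45.43232727050781), 14.451042175292969)
wrist [ 368  135   96   37 1851] ((520.6206665039062, -18.801620483398438), (116.68892669677734, 44.814151763916016), 75.77037811279297)
[ 0.86  0.71 -0.87  1.78  0.65  0.96  1.15] [ 0.497  -0.2365  0.2573] [-0.12  0.15 -0.05] 17.8167
dish [135.0, 252.9] 0.95
reagent_bottle [267.9, 108.8] 0.82
```

View pics/sc9.png

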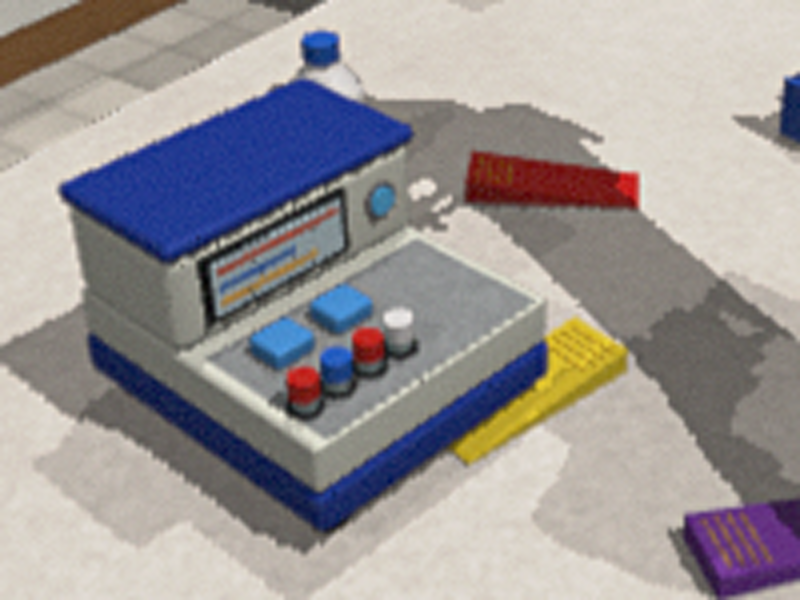

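View pics/t9.png

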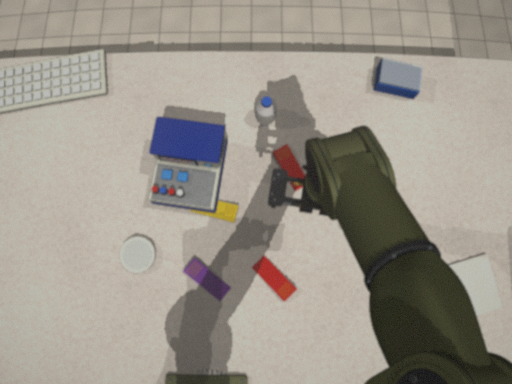

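Run:
```python
from h import *
from loc import *
a=[cv2.imread(f"pics/s{i}.png") for i in (7,8,9)]
for x in a:
    hsv=cv2.cvtColor(x,cv2.COLOR_BGR2HSV)[205:262,225:290]
    m=(hsv[...,0]>18)&(hsv[...,0]<36)&(hsv[...,1]>110)
    v,u=np.nonzero(m);print(m.sum(),u.mean(),v.mean(),np.percentile(u,[1,99]),np.percentile(v,[1,99]))
g=[cv2.cvtColor(x,cv2.COLOR_BGR2GRAY).astype(np.float32)[200:262,225:290] for x in a]
print(cv2.phaseCorrelate(g[1],g[2]))
p=snapshot("top")
for r in cut_out(p,"tube_rack"): print(r["pixel"],r["confidence"])
for r in tip_of(p,"wedge")[:5]: print(r["pixel"],on_plane(p,r["pixel"],0))
# tilt: plane fit of deck top and roof
def tilt(p):
    r=cut_out(p,"instrument")[0]["region"];v,u=np.nonzero(r);P=pts(p,np.c_[u,v])
    k=(P[:,2]>.137)&(P[:,2]<.148);A=np.c_[P[k,:2]-P[k,:2].mean(0),np.ones(k.sum())];print("slope",np.linalg.lstsq(A,P[k,2],rcond=None)[0])
tilt(p)
```

```text
519 31.685934489402698 31.589595375722542 [ 9. 50.] [16. 49.]
521 31.869481765834934 31.44337811900192 [ 9. 50.] [16. 49.]
532 32.05451127819549 31.274436090225564 [ 9.   50.69] [15.31 49.  ]
((0.1637440251049398, 0.6669350500934002), 0.21875402269264063)
[288.8, 168.5] [[ 0.6284927  -0.21176315  0.        ]]
[276.0, 278.4] [[ 0.34036624 -0.17492468  0.        ]]
[215.4, 204.2] [[ 0.53234819 -0.01820365  0.        ]]
[205.8, 279.5] [[0.33772693 0.00385051 0.        ]]
slope [0.00116931 0.00074191 0.14096796]
```

Call:
{"name": "carry_out", "arguments": {"linear": [[0,0.015,0],[0,0.03,0],[0,0.05,0],[0,0.07,0],[0,0.09,0],[0,0.1,0],[0,0.11,0],[-0.003,0.116,0]], "roll": [-0.12,-0.24,-0.36,-0.48,-0.6,-0.72,-0.84,-0.96], "gripper": 0.15}}

```text
clock: 18.93
tool_pos: [0.4941, -0.1207, 0.2573]
eef_rot: [0.53, 0.848, 0.001, 0.004]
contact_force: [-1.0, 0.7, 0.1]
opening: 0.152
```

Call:
{"name": "carry_out", "arguments": {"linear": [[0,0,0],[0,0,-0.01],[0,0,-0.03],[0,0,-0.05],[0,0,-0.07],[0,0,-0.08],[0,0,-0.085],[0,0,-0.085]], "roll": [-0.12,-0.24,-0.36,-0.48,-0.6,-0.69,-0.69,-0.69]}}

```text
clock: 19.6
tool_pos: [0.4936, -0.1204, 0.1715]
eef_rot: [0.785, 0.62, -0.001, 0.003]
contact_force: [0.3, -0.1, -0.5]
opening: 0.148
```

Call:
{"name": "carry_out", "arguments": {"linear": [[0,0,-0.03],[0,0,-0.065],[0,0,-0.1],[0,0,-0.125],[0,0,-0.14],[0,0,-0.146],[0,0,-0.146],[0,0,-0.146]], "roll": [-0.02,-0.02,-0.02,-0.02,-0.02,-0.02,-0.02,-0.02]}}

```text
clock: 20.27
tool_pos: [0.4944, -0.1205, 0.0263]
eef_rot: [0.791, 0.612, -0.001, 0.003]
contact_force: [-0.1, 0.0, 0.2]
opening: 0.151
```

```bash
python3 rd.py 10
```

```text
20.4667 [ 0.4945 -0.1207  0.0267] F [ 0.02 -0.26 -0.02] push [-0.9  -0.46  0.24  0.13]
[233 220  44  36 514] ((517.613525390625, -14.074203491210938), (132.96580505371094, 54.90796661376953), 77.94000244140625)
```

View pics/w10.png

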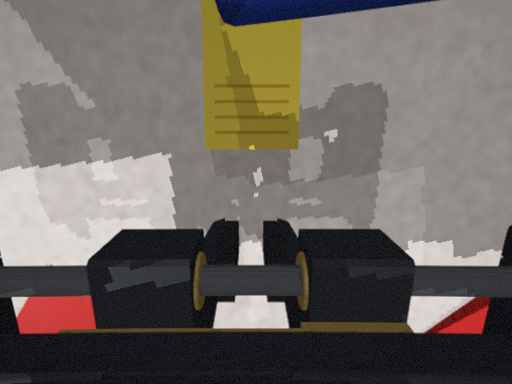

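Call:
{"name": "carry_out", "arguments": {"linear": [[0.0018,0.007,0],[0.0036,0.014,-0.001],[0.0055,0.021,-0.001],[0.007,0.027,-0.001],[0.008,0.031,-0.001],[0.0087,0.034,-0.001],[0.0087,0.034,-0.001]], "roll": [0,0,0,0,0,0,0]}}

```text
clock: 21.05
tool_pos: [0.5034, -0.0855, 0.0256]
eef_rot: [0.791, 0.612, -0.0, 0.004]
contact_force: [-0.5, 0.3, 0.1]
opening: 0.149
```

```bash
python3 rd.py
```

```text
21.25 [ 0.503  -0.0872  0.0257] F [-0.01 -0.53  0.17] push [-0.02 -1.06 -0.96 -0.02]
[233 220  44  36 517] ((514.9588623046875, -13.971839904785156), (135.5367889404297, 53.79118728637695), 80.88867950439453)
```

Call:
{"name": "carry_out", "arguments": {"linear": [[0.0002,0.0007,0],[0.0004,0.0015,0],[0.0004,0.0015,0]], "roll": [0,0,0]}}

```text
clock: 21.5
tool_pos: [0.5034, -0.0857, 0.0257]
eef_rot: [0.791, 0.611, -0.001, 0.004]
contact_force: [1.5, -0.2, 0.3]
opening: 0.148
```

```bash
python3 rd.py
```

```text
21.7 [ 0.5034 -0.0857  0.0257] F [ 0.43  0.01 -0.14] push [-0.01 -0.2   0.42  0.28]
[233 220  44  36 516] ((514.9588623046875, -13.971839904785156), (135.5367889404297, 53.79118728637695), 80.88867950439453)
```

Call:
{"name": "carry_out", "arguments": {"linear": [[0.0002,0.0007,0],[0.0004,0.0015,0],[0.0004,0.0015,0]], "roll": [0,0,0]}}

```text
clock: 21.95
tool_pos: [0.5039, -0.0839, 0.0257]
eef_rot: [0.791, 0.612, -0.001, 0.004]
contact_force: [0.2, -0.0, 0.2]
opening: 0.152
```

```bash
python3 rd.py
```

```text
22.15 [ 0.5037 -0.0842  0.0257] F [-0.45  0.02 -0.13] push [ 0.61  0.05 -0.75 -0.32]
[233 220  44  36 514] ((506.1039733886719, -14.708145141601562), (51.084564208984375, 139.46371459960938), 1.7744444608688354)
```

Call:
{"name": "carry_out", "arguments": {"linear": [[0.0002,0.0007,0],[0.0003,0.001,0],[0.0003,0.001,0]], "roll": [0,0,0]}}

```text
clock: 22.4
tool_pos: [0.504, -0.0833, 0.0257]
eef_rot: [0.791, 0.611, -0.001, 0.004]
contact_force: [0.0, -0.6, 0.9]
opening: 0.149
```

```bash
python3 rd.py
```

```text
22.6 [ 0.504  -0.0832  0.0257] F [ 0.17  0.13 -0.45] push [ 0.37  0.    0.45 -0.14]
[232 220  45  36 519] ((506.12359619140625, -15.34112548828125), (51.084564208984375, 140.7302703857422), 1.7744444608688354)
```

Call:
{"name": "carry_out", "arguments": {"linear": [[0.0001,0.0005,0],[0.0003,0.001,0],[0.0003,0.001,0]], "roll": [0,0,0]}}

```text
clock: 22.85
tool_pos: [0.5041, -0.083, 0.0257]
eef_rot: [0.792, 0.611, -0.001, 0.004]
contact_force: [-0.2, -3.0, 0.0]
opening: 0.15
```

```bash
python3 rd.py
```

```text
23.05 [ 0.5041 -0.0829  0.0257] F [-0.86 -3.08  0.06] push [-3.49 -3.01 -3.63 -2.66]
[232 219  45  37 522] ((514.8660888671875, -14.560958862304688), (136.728515625, 53.791648864746094), 80.88652801513672)
```

Call:
{"name": "carry_out", "arguments": {"linear": [[-0.002,-0.006,0],[-0.005,-0.018,0],[-0.008,-0.03,0],[-0.009,-0.035,0.03],[-0.01,-0.04,0.065],[-0.012,-0.05,0.1],[-0.015,-0.07,0.13],[-0.02,-0.09,0.15]], "roll": [0,0,0,0,0,0,0,0]}}

```text
clock: 23.72
tool_pos: [0.4849, -0.1738, 0.1786]
eef_rot: [0.791, 0.612, 0.0, 0.006]
contact_force: [0.3, -0.6, -0.5]
opening: 0.154
```

Call:
{"name": "carry_out", "arguments": {"linear": [[0,-0.02,0.02],[0,-0.04,0.04],[0,-0.05,0.05],[0,-0.05,0.05],[0,-0.05,0.05]], "roll": [0,0,0,0,0]}}

```text
clock: 24.13
tool_pos: [0.4844, -0.2245, 0.2286]
eef_rot: [0.792, 0.611, 0.0, 0.006]
contact_force: [-0.7, 1.0, 0.2]
opening: 0.147
```

```bash
python3 look.py 11
python3 - <<'E'
from h import *
p=snapshot("top")
for q in ["dish","tube_rack","reagent_bottle"]:
    for r in cut_out(p,q)[:1]: print(q,r["pixel"],r["confidence"])
E
```

```text
top [192 201  46  21 387] ((520.0947875976562, -17.40875244140625), (111.40536499023438, 43.54128646850586), 75.2314682006836)
top [402 292  19  31 428] ((260.96624755859375, -512.9541015625), (74.771728515625, 48.528507232666016), 13.760311126708984)
0.135 2731 ((666.346435546875, 41.30990982055664), (171.13877868652344, 98.05403137207031), 81.28324890136719) [[605.0, -36.0], [702.0, -51.0], [728.0, 118.0], [631.0, 133.0]]
0.068 2326 ((615.621337890625, 48.90509796142578), (166.29917907714844, 191.78164672851562), 81.68693542480469) [[509.0, -20.0], [698.0, -47.0], [723.0, 117.0], [533.0, 145.0]]
side [406 172  28  17 350] ((256.576416015625, -492.2581481933594), (72.09796142578125, 79.3865737915039), 13.635536193847656)
side [232 220  45  36 517] ((505.7154541015625, -12.65399169921875), (52.900638580322266, 138.9462127685547), 1.8724110126495361)
wrist [ 214    0   43   32 1344] ((509.76922607421875, -59.0986213684082), (29.064477920532227, 44.7744140625), 75.66050720214844)
wrist [ 214    0   43   32 1354] ((509.75341796875, -59.050140380859375), (29.064786911010742, 45.03391647338867), 75.672607421875)
wrist [ 214    0   42   32 1336] ((509.293212890625, -59.01536178588867), (29.0700740814209, 44.272911071777344), 75.66951751708984)
[ 0.59  0.63 -0.4   1.88  0.37  0.7  -0.28] [ 0.4847 -0.2226  0.2278] [ 0.29  0.1  -0.21] 24.4333
dish [133.6, 256.8] 0.92
tube_rack [385.5, 219.6] 0.91
reagent_bottle [266.3, 110.7] 0.67
```

View pics/s11.png

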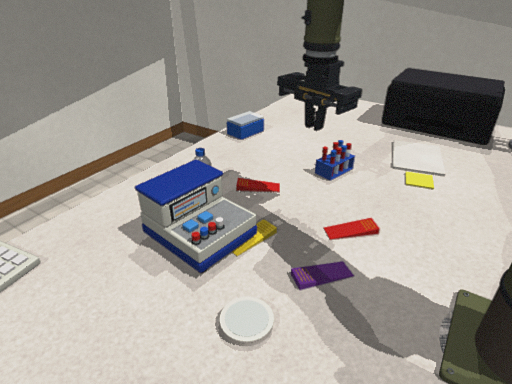

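The wedge (side view, around pixel 255,238) sits under the analyser's front right corner. The rack, bottle and dish look unmoved, and the gripper is clear of everything.

```bash
python3 -c "
from plant import finish_job
print(finish_job())"
```

```text
the job is handed in; nothing more can be done
None
```

I pushed the yellow wedge, thin end first, in under the worn foot, pressed the deck corner above it, let go and handed the job in at about 24 s of the 64 s allowed. No verdict is reported, so the results below are my own checks.

- **Wedge snug:** the push rose from about 0.5 N to 4.5 N over the last 3 to 4 mm.
- **Press test:** I pressed the deck corner with 9 to 11 N for about 0.5 s. It did not dip; the fingertip height stayed at the deck's 74 mm.
- **Re-check after the press:** I pushed the wedge lightly once more. It had not backed out, and it resisted with about 3 N at the same spot.
- **Last pictures:** the analyser is within about 1 mm of its first place and the wedge's centre line runs within a few mm of the foot. A roof fit taken before the re-check push showed a tilt of about 0.001 rad. The gripper is clear of everything.

**Less certain:**
- The force readings carry about 0.5 N of noise per sample.
- The network's rack position moved about 12 pixels between the first and last pictures, because the arm hid part of the rack in between. By eye in the side view the rack is where it was.
- The bearing force on the wedge with the robot away could not be measured directly.

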